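# Line up the reagent vials and clip the cover on the carrier

## Task

Slide the three short amber vials, standing up and without lifting them off the deck, one after another between the guide rails of the grey carrier until they stand in one touching row against the end stop. Then take the white cover by its rib, set it squarely over the row and press it straight down past both spring catches until it snaps home, and finish still holding it pressed down there with a steady push of about 10 N (do not let go). Leave everything else on the bench and the dropper bottle where they are.

Things in the scene. Friction and masses are not known exactly. Their poses are not given: they have to be found in the camera images.
- rack: grey vial carrier, fixed. Origin on the bench, under the middle of the row's place; the lane runs along its +y, centred on x = 0. Base plate 180 mm wide (x), y = -268 to +60 mm, 10 mm thick; vials stand on its top (z = 10 mm). Loading deck: y below -87 mm. Two guide rails, inner faces 40 mm apart, 12 mm high (top z = 22 mm), from y = -60 to +60 mm.
- lane_mouth (a point): point on the deck, on the lane's line, where the rails begin (rack y = -60, z = 10 mm). Before it a funnel of two splayed walls, as high as the rails, opens to 73 mm wide at y = -87 mm.
- lane_stop (a point): point on the deck, on the lane's line, at the face of the end stop (rack y = +54, z = 10 mm; stop as high as the rails). Pushed home, the vials stand at rack y = +36, 0 and -36 mm.
- seat (a point): where the cover's origin is when seated (rack x = 0, y = 0, z = 52 mm; rib along y, either way round). Four posts 10 x 10 mm at x = +-35, y = +-52 mm, tops at z = 65 mm, carry its plate. Two black sprung catches, 18 mm wide, 84 mm high, stand at x = +-47, y = 0; their hook tips (z = 73 mm) lie 39 mm from the middle, with sloping lead-ins above.
- cover: white clip cover, about 0.09 kg, lying left or right of the carrier. Origin: centre, at the lower edge of its end lips. Plate 84 (x) by 126 (y) mm, from z = 13 to 18 mm; at each y end a lip 40 mm wide, 4 mm thick, down to z = 0 (118 mm free between the lips, over the 108 mm row). On top a grip rib along y: 12 mm thick (x), 60 mm long, z = 18 to 46 mm. Same after a half turn.
- cover_rib (a point): middle of the rib's top (cover z = 46 mm). Pressed straight down, the cover meets the catches with its origin 65 mm above the rack's; the force rises to 8 to 20 N, falls as its edges slide past the tips, and drops to none at about 55 mm as the catches spring over the plate; it bottoms on the posts at 52 mm.
- catch_far (a joint): carrier's catch on its +x side: 0 at rest, grows (rad) as it is bent outwards; about 0.05 as the cover passes, back to 0 when it has snapped over. Spring about 4.5 N m/rad, hinge 12 mm above the bench.
- catch_near (a joint): the same, catch on the carrier's -x side
- vial1: short amber vial 1 of 3 (alike): upright, 36 mm diameter, 36 mm high body, with a white cap of 29 mm diameter up to 50 mm; about 0.06 kg. Origin: centre of its underside; z up. Starts on the loading deck, left of the lane line (rack x < 0).
- vial2: short amber vial 2 of 3 (alike): upright, 36 mm diameter, 36 mm high body, with a white cap of 29 mm diameter up to 50 mm; about 0.06 kg. Origin: centre of its underside; z up. Starts on the loading deck, right of the lane line (rack x > 0).
- vial3: short amber vial 3 of 3 (alike): upright, 36 mm diameter, 36 mm high body, with a white cap of 29 mm diameter up to 50 mm; about 0.06 kg. Origin: centre of its underside; z up. Starts on the loading deck, near the lane line, farthest back from the rails.
- slide_box: leave alone: cardboard slide box 85 x 105 x 35 mm; origin: centre of its underside
- dropper: leave alone: slim amber dropper bottle, 24 mm diameter, 80 mm tall with a rubber bulb, standing on the rack's loading deck near its outer right corner (rack x about +72, y about -247 mm); origin: centre of its underside
- wash_bottle: leave alone: white bottle 66 mm diameter, 150 mm tall; origin: centre of its underside
- specimen_jar: leave alone: clear jar 60 mm diameter, 70 mm tall; origin: centre of its underside
- cotton_box: leave alone: white carton 70 x 120 x 60 mm; origin: centre of its underside
- beaker: leave alone: glass cup 68 mm diameter, 85 mm tall; origin: centre of its underside
- marker: leave alone: black marker pen 14 mm thick, about 130 mm long, lying; origin under its middle
There are look-alikes about, which are no part of the job. What is shaped like the vial1 but turquoise is not meant.

How it is judged:
By the outcome, as a careful person would: the job done as asked, in the order asked, and still so for the second after the job is handed in, while the arm keeps its last pose, push and grip.
It also fails if it takes over 72 s, if anything falls off the work surface, if the arm or the gripper's body presses on something with over 40 N, if the wrist force passes 120 N, or if a joint passes its speed limit or range.

## Robot

A 6-joint arm with a two-finger parallel gripper is mounted at the origin on the work surface. World frame = base frame: x ahead of the robot, y to its left, z up, the work surface at z = 0. Lengths are in m, angles in degrees, forces in N, time in s.
With the tool pointing down it reaches from about 0.25 to 0.725 m from the base axis. Payload 4 kg.
Tool frame: the origin (TCP) lies at the very end of the fingers, on their centre line; the grasp point (between the pads) lies 19 mm behind it (ctrl.grasp_offset is the distance from the TCP to the grasp point, in m); z points along the fingers, y is the line along which they close (so a half turn about z gives the same grasp; the last joint's range is limited). The gripper opens to 85 mm and grips with 20 to 120 N. Pads are 22 mm wide; open, the fingers measure 114 mm over their backs; the gripper's body (76 mm by 85 mm) begins 54 mm behind the grasp point. The pads swing forward as they close: fully open they stand 13 mm farther back than shut.
Start: joints at [66.005, 13.785, 0.286, 76.501, 0, 90], TCP at [0.203, 0.457, 0.231] pointing down, gripper open.
Joint ranges: [-155.79, 155.79], [-60.16, 107.12], [-62.33, 73.08], [-114, 123.19], [-81.49, 82.49], [-180, 180]. Speed limits (degrees/s): [159.86, 159.86, 180, 180, 180, 180].

## Interface

Orientations are given as [roll, pitch, yaw] about the fixed x, y, z axes, in that order (R = Rz(yaw) Ry(pitch) Rx(roll)).
In Python, from bench import ctrl, viewer gives the robot as it stands. Calls block until the motion is done:
- ctrl.move_ptp(position, orientation): joint-space move of the TCP to a pose.
- ctrl.line_to(position, rate=0.15, attitude=None, until_force=None): straight line of the TCP; attitude=None keeps the orientation; rate is the mean speed in m/s. With until_force (N) it stops when the force on the tool has changed by that much, and returns True; else False.
- ctrl.set_joints(angles): joint-space move.
- ctrl.grip(opening): finger opening in m; the grip force is fixed at half the most; returns when the fingers have stopped.
- ctrl.pause(seconds).
- ctrl.solve_ik(position, orientation): joint angles nearest the present ones, or None.
- ctrl.get_obs(): the state.
- viewer.camera(name): name is "scene" or "top"; returns a dict with "pixels" (384x512x3 uint8, red, green, blue), "depth" (384x512 float32, m along the optical axis (not along the pixel's ray), 0 where there is no reading), "K" (3x3 intrinsics, pixels), "k1" (the pictures are not rectified: a ray, as slopes to the right and down, at radius r is drawn at 1 + k1 r^2 times it, then the intrinsics apply), "view" (4x4, takes a point from world to camera coordinates). Camera axes: x right, y down, z forward; pixel columns grow to the right and rows downward; lengths in m; the calibration is good to about 2 mm. A picture is of the moment at which its call begins.
A pose or a line that the arm cannot do raises ctrl.MotionError and nothing moves.
- ctrl.hand_in(): hands the job in; it is judged then, once.
The state is a dict: "t": time; "q": joint angles; "joint_vel": joint speeds; "joint_torque": joint torques, N m; "position": TCP position; "orientation": TCP orientation; "contact_force": force on the tool from outside, world axes, zero at the start; "ft_torque": the same for the moment, N m; "gripper_width": finger opening in m; "grip_force": force on a finger pad.
Only numpy, scipy, OpenCV 4.12 (cv2) and the standard library are available. Lean on these libraries where they do the work, as an engineer would, in place of code of your own. Each camera call takes 0.05 s, during which the arm holds its last target. There are 200 camera calls.

## Working session

There is one attempt and no reset: what is moved stays moved. The work goes in short steps, each a Python script; the robot and the scene stay as the last script left them, time stands still between calls to the robot, and variables do not carry over. Pictures are saved under pics/ and viewed, at most 10 in all, crops included, and the job is handed in when it is done.

```bash
mkdir -p pics; ls; python3 - <<'E'
from bench import ctrl, viewer
import cv2,numpy as np
for n in ("top","scene"):
    c=viewer.camera(n); np.savez(f"pics/{n}0.npz",**c)
    cv2.imwrite(f"pics/{n}0.png",cv2.resize(c["pixels"][:,:,::-1],(800,600),interpolation=cv2.INTER_CUBIC))
    print(n,c["K"].tolist(),c["k1"],np.round(c["view"],4).tolist())
o=ctrl.get_obs();print(o["t"],o["position"],o["orientation"],ctrl.grasp_offset)
E
```

```text
pics
top [[370.3864674494413, 0.0, 248.74479377296942], [0.0, 370.3864674494413, 194.4732622475806], [0.0, 0.0, 1.0]] -0.08563826770912875 [[-0.0617, -0.9981, -0.0038, 0.0739], [-0.9725, 0.0609, -0.2249, 0.5698], [0.2247, -0.0101, -0.9744, 1.0686], [0.0, 0.0, 0.0, 1.0]]
scene [[415.51611360575896, 0.0, 244.17891143751373], [0.0, 415.51611360575896, 185.4414846136903], [0.0, 0.0, 1.0]] -0.12540614019324484 [[0.462, 0.8868, -0.0054, -0.2823], [0.4504, -0.2399, -0.86, -0.1711], [-0.764, 0.3949, -0.5103, 1.431], [0.0, 0.0, 0.0, 1.0]]
0.1 [0.20309468 0.45629861 0.23051012] [-1.79894055e+02 -1.35293167e-03  1.56005784e+02] 0.0187
```

View pics/top0.png

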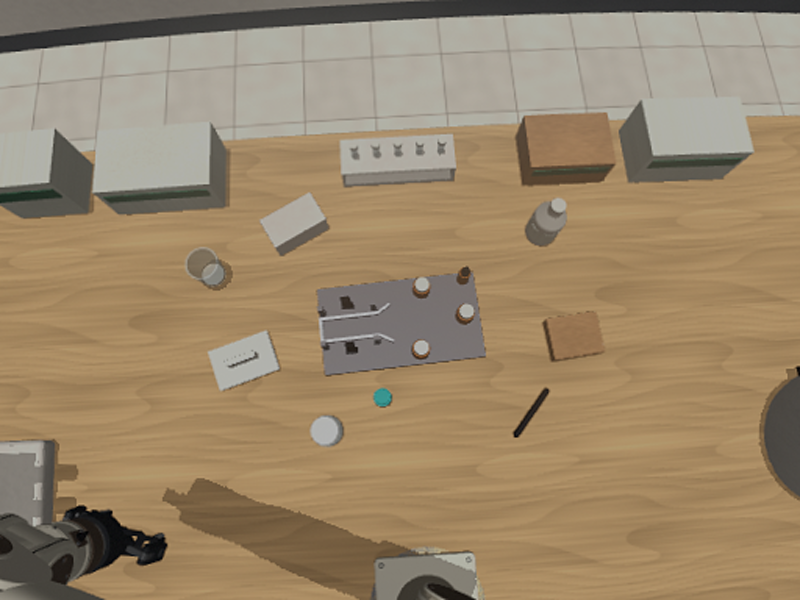

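View pics/scene0.png

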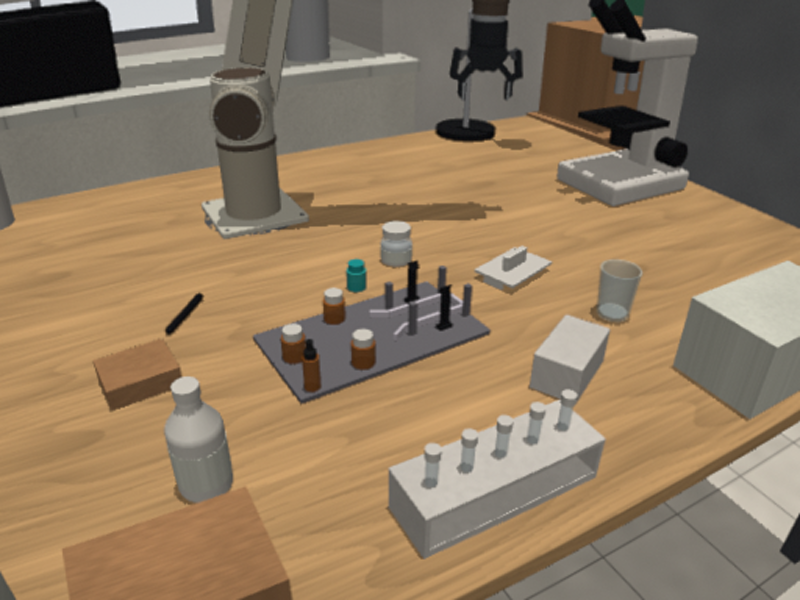

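The top view shows the carrier plate with corners near (317,290), (475,274), (486,356) and (325,375), in the 800x600 picture. The lane runs to the left (world +y), with the end stop at (321,330).
- **Vial caps:** vial1 is at (421,349), vial2 at (422,286) and vial3 at (466,312).
- **Dropper:** (465,272).
- **Cover:** (244,360), left of the stop, tilted by about 17°.
- **Look-alike:** the turquoise vial is at (382,397).

The scene view agrees.

```bash
cat > vis.py <<'E'
import numpy as np, cv2
from scipy.optimize import least_squares
def plane(c,uv,z):
    """pixels (n,2) (col,row) -> world points on plane height z"""
    n=cv2.undistortPoints(np.float64(uv).reshape(-1,1,2),c["K"],np.array([float(c["k1"]),0,0,0]))[:,0]
    V=c["view"];R=V[:3,:3];C=-R.T@V[:3,3]
    d=np.c_[n,np.ones(len(n))]@R
    return C+d*((z-C[2])/d[:,2])[:,None]
def cloud(c):
    h,w=c["depth"].shape;u,v=np.meshgrid(np.arange(w),np.arange(h))
    n=cv2.undistortPoints(np.stack([u,v],-1).reshape(-1,1,2).astype(float),c["K"],np.array([float(c["k1"]),0,0,0]))[:,0]
    P=np.c_[n,np.ones(len(n))]*c["depth"].reshape(-1,1)
    V=c["view"];return ((P-V[:3,3])@V[:3,:3]).reshape(h,w,3)
def blobs(m,amin=20):
    n,l,s,ce=cv2.connectedComponentsWithStats(m.astype(np.uint8),connectivity=8)
    return [(l==i,s[i,4],ce[i]) for i in range(1,n) if s[i,4]>=amin]
def rectfit(P,w,h,g):
    """fit w x h rectangle (x,y,yaw) to boundary points P, robustly; g initial"""
    def f(p):
        c,s=np.cos(p[2]),np.sin(p[2]);q=(P-p[:2])@np.array([[c,-s],[s,c]])
        d=np.abs(q)-[w/2,h/2]
        return np.where((d>0).all(1),np.hypot(*d.T),d.max(1))
    r=least_squares(f,g,loss="soft_l1",f_scale=.0015);return r.x,np.sqrt(np.median(r.fun**2))
E
cat > meas.py <<'E'
from vis import *
for n in ("top","scene"):
    c=dict(np.load(f"pics/{n}0.npz"));X=cloud(c);im=c["pixels"].astype(int)
    hsv=cv2.cvtColor(c["pixels"],cv2.COLOR_RGB2HSV).astype(int);S,Vv=hsv[...,1],hsv[...,2]
    roi=(X[...,0]>.2)&(X[...,0]<.75)&(np.abs(X[...,1])<.5)&(c["depth"]>0)
    print(n,"table z",np.round(np.percentile(X[...,2][roi],[5,50]),4))
    # plate
    m=roi&(X[...,2]>.004)&(X[...,2]<.016)&(S<70)&(Vv<150)
    m=cv2.morphologyEx(m.astype(np.uint8),cv2.MORPH_CLOSE,np.ones((9,9)))
    b=max(blobs(m,500),key=lambda b:b[1]);print("plate px",b[1],b[2],"z",np.median(X[...,2][b[0]]))
    ct=max(cv2.findContours(b[0].astype(np.uint8),cv2.RETR_EXTERNAL,cv2.CHAIN_APPROX_NONE)[0],key=len)[:,0]
    P=plane(c,ct,.010)[:,:2];r=cv2.minAreaRect(P.astype(np.float32)*1000);print("minrect",r)
    g=[r[0][0]/1000,r[0][1]/1000,np.radians(7)]
    p,e=rectfit(P,.18,.328,g);print("plate fit",p[:2],np.degrees(p[2]),e)
    a=p[2];o=p[:2]-np.array([-np.sin(a),np.cos(a)])*(-.104);print("rack origin",o)
    R=np.array([[np.cos(a),-np.sin(a)],[np.sin(a),np.cos(a)]])
    # caps & others
    for lo,hi,lab,z in ((.05,.075,"caps",.060),):
        m=roi&(X[...,2]>lo)&(X[...,2]<hi)&(S<60)&(Vv>140)
        for b in blobs(m,15):
            w=plane(c,[b[2]],z)[0];print(lab,b[1],b[2].round(1),w.round(4),"rack",((w[:2]-o)@R).round(4))
    # cover
    m=roi&(X[...,2]>.011)&(X[...,2]<.026)&(S<50)&(Vv>140)&(X[...,1]>.1)
    for b in blobs(m,150):
        ct=max(cv2.findContours(cv2.morphologyEx(b[0].astype(np.uint8),cv2.MORPH_CLOSE,np.ones((9,9))),cv2.RETR_EXTERNAL,cv2.CHAIN_APPROX_NONE)[0],key=len)[:,0]
        P=plane(c,ct,.018)[:,:2];r=cv2.minAreaRect(P.astype(np.float32)*1000);print("cover?",b[1],b[2],r, "z",np.median(X[...,2][b[0]]))
        for g in (17,107,-73): print("  fit",rectfit(P,.084,.126,[r[0][0]/1000,r[0][1]/1000,np.radians(g)]))
    m=roi&(X[...,2]>.036)&(X[...,2]<.054)&(S<50)&(Vv>140)&(X[...,1]>.1)
    for b in blobs(m,15):
        w=plane(c,np.argwhere(b[0])[:,::-1],.046)[:,:2]
        print("rib?",b[1],b[2],w.mean(0),cv2.minAreaRect(w.astype(np.float32)*1000))
E
python3 meas.py
```

```text
top table z [-0.0041  0.0002]
plate px 5330 [254.70506567 206.84521576] z 0.009621476763460358
minrect ((546.9819946289062, 18.05255126953125), (179.03981018066406, 326.18780517578125), 3.1705520153045654)
plate fit [0.54695884 0.01755416] 3.1470191560629606 0.0024353120204942263
rack origin [0.54124942 0.12139732]
caps 199 [181.8 149.2] [0.7353 0.2418 0.06  ] rack [0.2004 0.1095]
caps 59 [269.7 181.4] [ 0.6119 -0.029   0.06  ] rack [ 0.0623 -0.154 ]
caps 61 [298.2 198.6] [ 0.5521 -0.1123  0.06  ] rack [-0.002 -0.234]
caps 66 [269.1 221.9] [ 0.4857 -0.018   0.06  ] rack [-0.0631 -0.1361]
caps 239 [207.3 274.9] [0.3395 0.175  0.06  ] rack [-0.1985  0.0646]
cover? 922 [155.4208243  230.44468547] ((487.3210144042969, 338.3197021484375), (83.61753845214844, 125.63987731933594), 17.11591148376465) z 0.01734997026816619
  fit (array([0.4874276 , 0.33820798, 0.29794833]), np.float64(0.0014937171276347833))
  fit (array([0.46572249, 0.33154532, 1.87370563]), np.float64(0.018337037010680568))
  fit (array([ 0.46572249,  0.33154532, -1.26788702]), np.float64(0.018337036984569538))
rib? 72 [153
[... 861 characters left out ...]
464050292969, 333.11553955078125), (84.77503204345703, 124.6385726928711), 17.13505744934082) z 0.017212070496921424
  fit (array([0.49207797, 0.3330234 , 0.28947893]), np.float64(0.002346488142718081))
  fit (array([0.51305309, 0.34019751, 1.88037951]), np.float64(0.015147352623164176))
  fit (array([ 0.51305309,  0.34019751, -1.26121314]), np.float64(0.015147352524933273))
rib? 69 [253.15942029 155.76811594] [0.36280264 0.15864611] ((361.59454345703125, 160.3098907470703), (54.66313552856445, 32.138240814208984), 61.90483856201172)
rib? 45 [328.84444444 161.24444444] [0.49251604 0.33055818] ((493.5062561035156, 326.6888732910156), (12.755867004394531, 70.29788208007812), 16.78697967529297)
```

```bash
cat > rob.py <<'E'
import numpy as np
from bench import ctrl, viewer
O=np.array([.5435,.1190]); A=3.15
V={1:(.4879,-.0204),2:(.6142,-.0310),3:(.5543,-.1147)}
COVER=(.4897,.3357); CA=17.0
R=lambda: np.array([[np.cos(np.radians(A)),-np.sin(np.radians(A))],[np.sin(np.radians(A)),np.cos(np.radians(A))]])
def rk(x,y,z): return [*(O+R()@np.array([x,y])),z]          # rack -> world
def inv(p): return (np.array(p[:2])-O)@R()                  # world -> rack
def down(yaw): return [180,0,yaw]
YAW=A+90
def st(tag):
    o=ctrl.get_obs();print(tag,"t%.2f"%o["t"],"pos",np.round(o["position"],4),"rack",inv(o["position"]).round(4),"F",np.round(o["contact_force"],2),"w%.4f"%o["gripper_width"],"gf%.0f"%o["grip_force"]);return o
def fetch(n,zg=.025,opening=.075,yr=-.075):
    vx,vy=V[n];ctrl.grip(opening)
    ctrl.move_ptp([vx,vy,.10],down(YAW)); ctrl.line_to([vx,vy,zg],.12)
    ctrl.grip(.030); st(f"gripped {n}")
    ctrl.line_to(rk(0,-.118,zg),.08); ctrl.line_to(rk(0,yr,zg),.06); st("at mouth")
    ctrl.grip(.060); ctrl.line_to(rk(0,yr,.085),.15)
def push(y,force,zg=.025):
    ctrl.line_to(rk(0,-.125,.085),.2); ctrl.grip(0.0); ctrl.line_to(rk(0,-.125,zg),.15)
    hit=ctrl.line_to(rk(0,y,zg),.06,until_force=force); st(f"pushed hit={hit}")
E
python3 - <<'E'
from rob import *
for yw in (A+90,A-90):
    for p in ([*V[1],.1],[*V[2],.025],[*V[3],.025],rk(0,-.075,.025),rk(0,-.125,.085)): 
        q=ctrl.solve_ik(p,down(yw)); print(yw,None if q is None else np.round(q,0))
for yw in (CA+90,CA-90):
    q=ctrl.solve_ik([*COVER,.0205],down(yw));print(yw,None if q is None else np.round(q,0))
for yw in (A+90,A-90):
    for z in (.12,.07): q=ctrl.solve_ik(rk(0,0,z),down(yw));print(yw,None if q is None else np.round(q,0))
E
```

```text
93.15 [ -2.  18. -14.  57.   0.  84.]
93.15 [-3. 35.  1. 56.  0. 84.]
93.15 [-12.  31.  -7.  52.   0.  75.]
93.15 [  5.  29. -10.  51.   0.  91.]
93.15 [-1. 25. -6. 59.  0. 86.]
-86.85 [ -2.  18. -14.  57.   0. -96.]
-86.85 [ -3.  35.   1.  56.   0. -96.]
-86.85 [ -12.   31.   -7.   52.    0. -105.]
-86.85 [  5.  29. -10.  51.   0. -89.]
-86.85 [ -1.  25.  -6.  59.   0. -94.]
107.0 [ 34.  34.  -3.  54.   0. 107.]
-73.0 [ 34.  34.  -3.  54.   0. -73.]
93.15 [12. 24. -2. 64.  0. 99.]
93.15 [12. 27. -6. 57.  0. 99.]
-86.85 [ 12.  24.  -2.  64.   0. -81.]
-86.85 [ 12.  27.  -6.  57.   0. -81.]
```

```bash
python3 - <<'E'
from rob import *
import cv2
fetch(1)
ctrl.line_to(rk(0,-.125,.085),.2); st("back")
for n in ("top","scene"):
    c=viewer.camera(n); np.savez(f"pics/{n}1.npz",**c)
    cv2.imwrite(f"pics/{n}1.png",cv2.resize(c["pixels"][120:300,120:360,::-1],(800,600)))
from vis import *
for n in ("top","scene"):
    c=dict(np.load(f"pics/{n}1.npz"));X=cloud(c);hsv=cv2.cvtColor(c["pixels"],cv2.COLOR_RGB2HSV).astype(int)
    m=(X[...,2]>.05)&(X[...,2]<.075)&(hsv[...,1]<60)&(hsv[...,2]>120)&(abs(X[...,0]-.55)<.15)&(abs(X[...,1])<.2)
    for b in blobs(m,15):
        w=plane(c,[b[2]],.06)[0];print(n,b[1],b[2].round(1),w.round(4),"rack",inv(w).round(4))
E
```

```text
gripped 1 t3.64 pos [ 0.4888 -0.0204  0.0261] rack [-0.0623 -0.1362] F [-0.21  0.14  4.92] w0.0344 gf60
at mouth t5.48 pos [0.5489 0.0443 0.0261] rack [ 0.0013 -0.0749] F [ 0.43 -1.46  6.32] w0.0340 gf60
back t6.80 pos [ 0.5493 -0.0064  0.0835] rack [-0.0011 -0.1256] F [0.27 0.19 0.48] w0.0597 gf0
top 41 [245.3 203.7] [0.5463 0.0505 0.06  ] rack [-0.0009 -0.0685]
scene 79 [247.8 193. ] [0.5554 0.039  0.06  ] rack [ 0.0075 -0.0805]
scene 98 [186.4 211.6] [ 0.5608 -0.119   0.06  ] rack [ 0.0042 -0.2386]
scene 104 [231.8 215.3] [ 0.6212 -0.0356  0.06  ] rack [ 0.0691 -0.1586]
```

View pics/scene1.png

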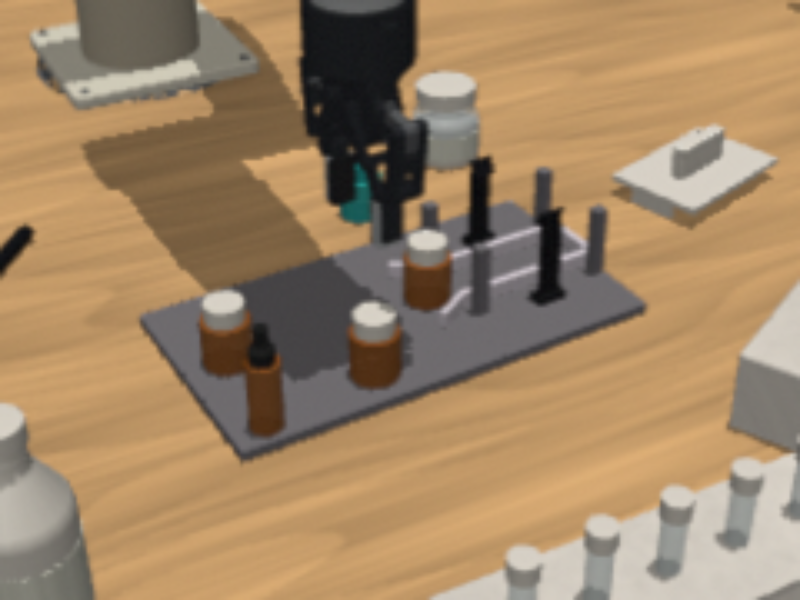

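The scene crop shows vial1 upright in the lane mouth at (427,270), with the other vials and the dropper untouched. Its known gripper position lies midway between the two cameras' readings, so the averaged poses hold.

```bash
python3 - <<'E'
from rob import *
push(-.066,5)
ctrl.line_to(rk(0,-.125,.025),.2); ctrl.line_to(rk(0,-.125,.09),.2)
fetch(2); push(-.066,6); ctrl.line_to(rk(0,-.125,.025),.2); ctrl.line_to(rk(0,-.125,.09),.2); st("end")
import cv2
c=viewer.camera("scene")
cv2.imwrite("pics/scene2.png",cv2.resize(c["pixels"][120:300,120:360,::-1],(800,600)))
E
```

```text
pushed hit=False t9.43 pos [0.547  0.0529 0.0249] rack [-0.0001 -0.0662] F [-0.12 -1.05 -0.61] w-0.0001 gf0
gripped 2 t12.66 pos [ 0.6151 -0.0311  0.0262] rack [ 0.0633 -0.1538] F [-0.32  0.09  5.37] w0.0340 gf60
at mouth t14.57 pos [0.5479 0.043  0.0262] rack [ 0.0003 -0.0761] F [ 0.64 -4.06  9.72] w0.0339 gf60
pushed hit=False t18.18 pos [0.5469 0.0531 0.0248] rack [-0.0002 -0.066 ] F [ 0.1   0.24 -0.26] w0.0003 gf0
end t19.10 pos [ 0.5507 -0.0049  0.0906] rack [ 0.0004 -0.1242] F [ 0.18  0.48 -0.13] w0.0002 gf0
```

View pics/scene2.png

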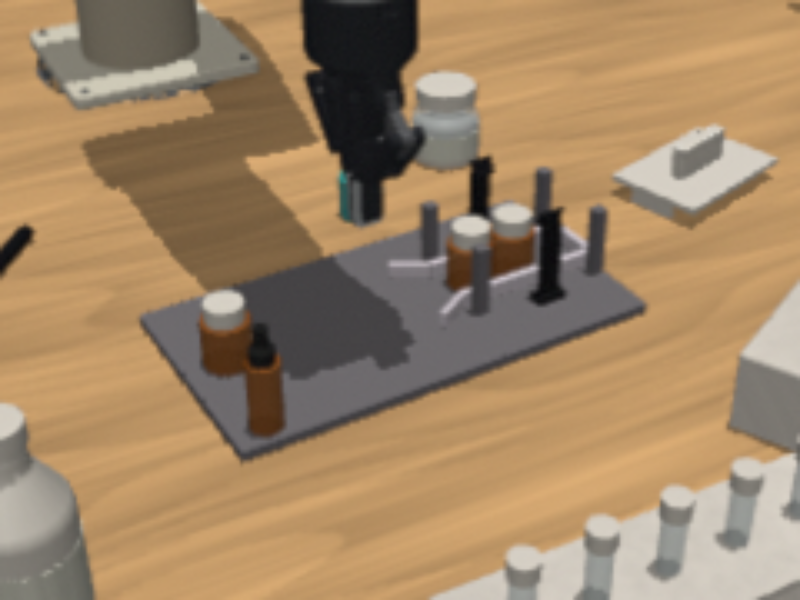

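Vials 1 and 2 stand upright and touching in the lane, with caps at (512,220) and (470,232). Vial 3 at (224,310) comes next.

```bash
python3 - <<'E'
from rob import *
fetch(3,opening=.058); push(-.056,6); ctrl.pause(.2); st("hold")
ctrl.line_to(rk(0,-.125,.025),.2); ctrl.line_to(rk(0,-.125,.10),.2); st("end")
ctrl.grip(.06); ctrl.move_ptp([*COVER,.13],down(CA+90)); st("over cover")
import cv2
from vis import *
for n in ("top","scene"):
    c=viewer.camera(n); np.savez(f"pics/{n}3.npz",**c)
    cv2.imwrite(f"pics/{n}3.png",cv2.resize(c["pixels"][120:300,120:360,::-1],(800,600)))
c=dict(np.load("pics/top3.npz"));X=cloud(c);hsv=cv2.cvtColor(c["pixels"],cv2.COLOR_RGB2HSV).astype(int)
m=(X[...,2]>.05)&(X[...,2]<.075)&(hsv[...,1]<60)&(hsv[...,2]>140)&(abs(X[...,0]-.55)<.15)&(abs(X[...,1])<.25)
for b in blobs(m,15):
    w=plane(c,[b[2]],.06)[0]+[.0023,-.0024,0];print(b[1],b[2].round(1),"rack",inv(w).round(4))
E
```

```text
gripped 3 t21.36 pos [ 0.5555 -0.1149  0.0265] rack [-0.0009 -0.2342] F [0.24 0.71 6.28] w0.0340 gf60
at mouth t23.82 pos [0.5492 0.0435 0.0265] rack [ 0.0015 -0.0757] F [ 0.9  -2.02  5.32] w0.0340 gf60
pushed hit=True t27.26 pos [0.5471 0.0556 0.025 ] rack [ 0.0001 -0.0635] F [ 0.89 -2.72  1.81] w-0.0002 gf1
hold t27.46 pos [0.5466 0.0555 0.0245] rack [-0.0004 -0.0636] F [-0.25 -0.76  0.13] w0.0001 gf0
end t28.44 pos [ 0.5503 -0.0049  0.1   ] rack [-0.    -0.124] F [-0.01 -0.31 -0.7 ] w0.0001 gf0
over cover t30.35 pos [0.4901 0.3346 0.1298] rack [-0.0415  0.2182] F [-0.49  0.1  -0.39] w0.0597 gf0
67 [233.9 205.1] rack [ 0.0009 -0.0359]
67 [222.1 207. ] rack [-0.0009  0.0007]
66 [210.4 208.1] rack [0.0001 0.0365]
```

View pics/scene3.png

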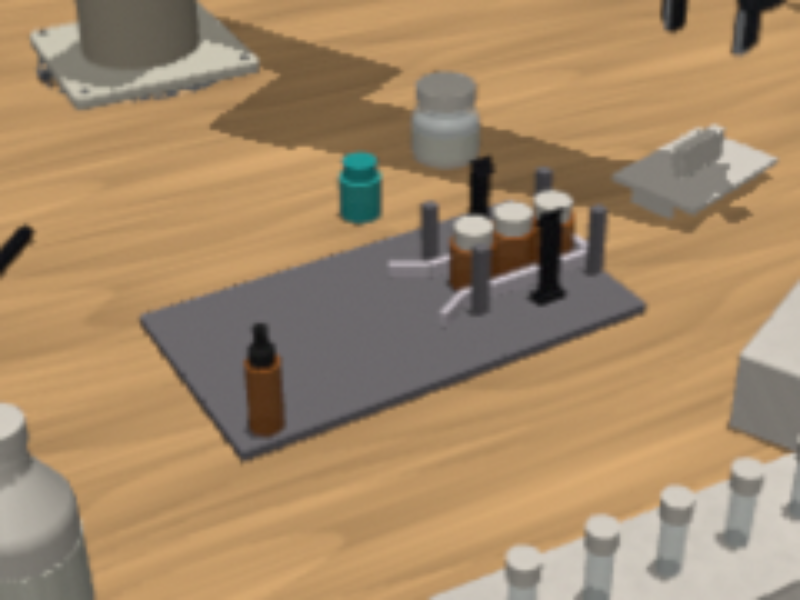

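View pics/top3.png

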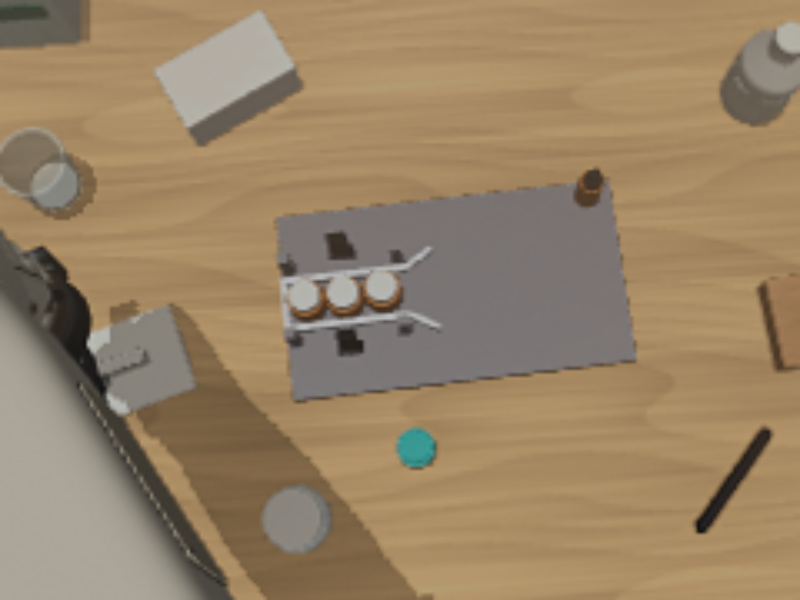

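All three vials stand in a touching row at the stop, with rack y measured at -36, 1 and 36 mm. In the top crop they are at (305,298), (343,294) and (382,290), and nothing else has moved. Next is the cover.

```bash
python3 - <<'E'
from rob import *
ctrl.line_to([*COVER,.021],.08,until_force=8); st("down")
ctrl.grip(.005); st("gripped")
ctrl.line_to([*COVER,.125],.12); st("lifted")
ctrl.move_ptp(rk(0,.0007,.125),down(A+90)); ctrl.pause(.3); st("over")
print(ctrl.get_obs()["orientation"])
import cv2
for n in ("top","scene"):
    c=viewer.camera(n); np.savez(f"pics/{n}4.npz",**c)
    cv2.imwrite(f"pics/{n}4.png",cv2.resize(c["pixels"][120:300,120:360,::-1],(800,600),interpolation=cv2.INTER_CUBIC))
E
```

```text
down t31.96 pos [0.4902 0.336  0.0217] rack [-0.0413  0.2196] F [-0.89  0.44 -0.13] w0.0600 gf0
gripped t32.45 pos [0.4899 0.3358 0.0213] rack [-0.0416  0.2195] F [0.78 0.03 2.2 ] w0.0112 gf59
lifted t33.47 pos [0.4891 0.3353 0.124 ] rack [-0.0425  0.219 ] F [ 0.35  0.33 -0.56] w0.0110 gf58
over t34.66 pos [0.5433 0.121  0.1249] rack [-0.0001  0.002 ] F [ 0.47 -0.21 -0.62] w0.0107 gf58
[-1.79996717e+02 -6.70099123e-03  9.32785677e+01]
```

View pics/scene4.png

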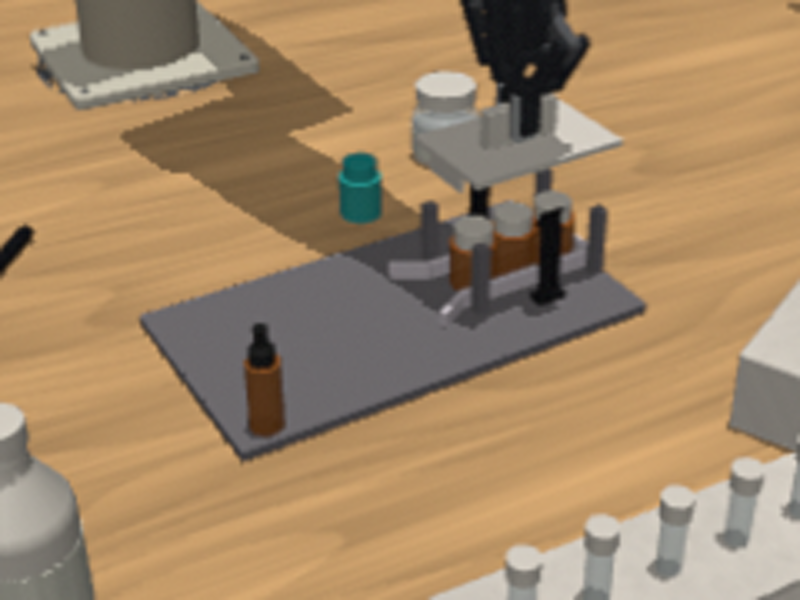

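The cover hangs level over the row. In the crop its plate spans (412,145) to (622,140), and the fingers are at about (525,120), near the rib's middle. I'll check the cover's pose in the grip by numbers before pressing.

```bash
python3 - <<'E'
from rob import *
from vis import *
for n,d in (("scene",[-.0023,.0024]),("top",[.0023,-.0024])):
    c=dict(np.load(f"pics/{n}4.npz"));X=cloud(c);hsv=cv2.cvtColor(c["pixels"],cv2.COLOR_RGB2HSV).astype(int)
    m=(abs(X[...,2]-.1212)<.006)&(hsv[...,1]<50)&(hsv[...,2]>90)&(abs(X[...,0]-.55)<.1)&(abs(X[...,1]-.12)<.12)
    P=plane(c,np.argwhere(m)[:,::-1],.1217)[:,:2]+d; q=(P-O)@R()
    print(n,m.sum(),"z",np.median(X[...,2][m]),"x 1/99%",np.percentile(q[:,0],[0.5,99.5]),"y",np.percentile(q[:,1],[.5,99.5]))
    # ends' y extremes near x>0.02 strip, and tilt of +x edge
    for lo,hi in ((-.055,-.03),(.03,.055)):
        s=q[(q[:,1]>lo)&(q[:,1]<hi)]; print("  strip y",lo,len(s), np.percentile(s[:,0],[1,99]) if len(s)>9 else "")
    for lo,hi in ((-.04,-.02),(.02,.04)):
        s=q[(q[:,0]>lo)&(q[:,0]<hi)]; print("  strip x",lo,len(s), np.percentile(s[:,1],[1,99]) if len(s)>9 else "")
E
```

```text
scene 714 z 0.12097316287821898 x 1/99% [-0.04199905  0.04591346] y [-0.06413103  0.06451197]
  strip y -0.055 188 [-0.04160194  0.04497236]
  strip y 0.03 109 [-0.01539036  0.04430456]
  strip x -0.04 90 [-0.0628051   0.06467585]
  strip x 0.02 219 [-0.06253531  0.0632951 ]Traceback (most recent call last):
  File "<stdin>", line 6, in <module>
  File "vis.py", line 5, in plane
    n=cv2.undistortPoints(np.float64(uv).reshape(-1,1,2),c["K"],np.array([float(c["k1"]),0,0,0]))[:,0]
      ~~~~~~~~~~~~~~~~~~~^^^^^^^^^^^^^^^^^^^^^^^^^^^^^^^^^^^^^^^^^^^^^^^^^^^^^^^^^^^^^^^^^^^^^^^^
cv2.error: OpenCV(4.12.0) /io/opencv/modules/calib3d/src/undistort.dispatch.cpp:347: error: (-215:Assertion failed) CV_IS_MAT(_src) && CV_IS_MAT(_dst) && (_src->rows == 1 || _src->cols == 1) && (_dst->rows == 1 || _dst->cols == 1) && _src->cols + _src->rows - 1 == _dst->rows + _dst->cols - 1 && (CV_MAT_TYPE(_src->type) == CV_32FC2 || CV_MAT_TYPE(_src->type) == CV_64FC2) && (CV_MAT_TYPE(_dst->type) == CV_32FC2 || CV_MAT_TYPE(_dst->type) == CV_64FC2) in function 'cvUndistortPointsInternal'
```

The cover is square and centred to about 1 mm. Now I press it down.

```bash
cat > pr.py <<'E'
from rob import *
def fz(n=4):
    v=[]
    for _ in range(n): ctrl.pause(.03); v.append(ctrl.get_obs()["contact_force"][2])
    return float(np.mean(v))
E
python3 - <<'E'
from pr import *
X=rk(0,.0007,0)[:2]
ctrl.line_to([*X,.1],.1); base=fz(); st("base %.2f"%base)
ctrl.line_to([*X,.090],.05)
z=.090
while z>.0715:
    z-=.001; ctrl.line_to([*X,z],.02); ctrl.pause(.04)
    o=ctrl.get_obs();f=o["contact_force"];p=o["position"]
    print("%.4f act %.4f"%(z,p[2]),np.round(f,1),"xy",inv(p).round(4),"w%.4f t%.1f"%(o["gripper_width"],o["t"]))
    if z<.077 and f[2]-base>9 or f[2]-base>32: break
E
```

```text
base -0.92 t35.29 pos [0.544  0.1198 0.1007] rack [0.0005 0.0008] F [-0.22  0.85 -1.05] w0.0110 gf58
0.0890 act 0.0891 [ 0.  -1.1 -1.5] xy [0.0001 0.0007] w0.0106 t35.9
0.0880 act 0.0880 [ 0.9 -0.3 -0.6] xy [0.0001 0.0007] w0.0108 t36.2
0.0870 act 0.0871 [ 1.3  0.1 -0.9] xy [0.0002 0.0007] w0.0107 t36.5
0.0860 act 0.0863 [1.1 0.3 1.2] xy [0.0005 0.0007] w0.0111 t36.8
0.0850 act 0.0857 [1.7 0.4 4.9] xy [0.0006 0.0008] w0.0108 t37.1
0.0840 act 0.0850 [-0.7  0.4  6.6] xy [0.0006 0.0008] w0.0108 t37.4
0.0830 act 0.0843 [0.7 0.2 8.5] xy [0.0008 0.0009] w0.0110 t37.7
0.0820 act 0.0838 [-0.8 -1.3 11.1] xy [0.001  0.0009] w0.0112 t38.0
0.0810 act 0.0831 [-1.4  0.1 11.7] xy [0.0012 0.0009] w0.0108 t38.3
0.0800 act 0.0826 [-2.  -1.2 13.9] xy [0.0014 0.001 ] w0.0107 t38.6
0.0790 act 0.0819 [-1.9 -1.  15.9] xy [0.0016 0.001 ] w0.0110 t38.9
0.0780 act 0.0799 [-0.7  0.6  5.7] xy [0.0008 0.0011] w0.0107 t39.1
0.0770 act 0.0777 [ 1.5 -0.6  6.1] xy [0.0004 0.001 ] w0.0110 t39.4
0.0760 act 0.0749 [ 0.1 -0.7 -0.9] xy [-0.0013  0.0005] w0.0105 t39.7
0.0750 act 0.0748 [ 0.1  0.5 -0.9] xy [-0.0002  0.0007] w0.0108 t40.0
0.0740 act 0.0740 [-0.4  0.2 -0.6] xy [-0.      0.0007] w0.0109 t40.3
0.0730 act 0.0733 [ 0.4 -1.   0.5] xy [0.0003 0.0007] w0.0106 t40.6
0.0720 act 0.0733 [-2.1  0.   7.6] xy [0.0003 0.0007] w0.0112 t40.9
0.0710 act 0.0732 [-4.  -1.2 12.7] xy [0.0003 0.0008] w0.0103 t41.2
```

The force rose to about 17 N and fell to none at an origin height of about 54 mm. The cover then bottomed at 52 mm, so it has snapped home. I'll trim the push to about 10 N and check the picture.

```bash
python3 - <<'E'
from pr import *
import cv2
X=rk(0,.0007,0)[:2]; z=.0715
for i in range(5):
    ctrl.line_to([*X,z],.02); ctrl.pause(.2); f=fz(15); print("z%.4f push %.2f"%(z,f))   # -(contact force incl. weight ~0.9)
    if abs(f-10)<.8: break
    z+=np.clip((f-10)/6000,-.0006,.0006)
st("end")
c=viewer.camera("scene")
cv2.imwrite("pics/scene5.png",cv2.resize(c["pixels"][120:300,120:360,::-1],(800,600),interpolation=cv2.INTER_CUBIC))
E
```

```text
z0.0715 push 10.14
end t42.13 pos [0.5438 0.1198 0.0733] rack [0.0003 0.0008] F [-3.11 -0.81 10.18] w0.0108 gf63
```

View pics/scene5.png

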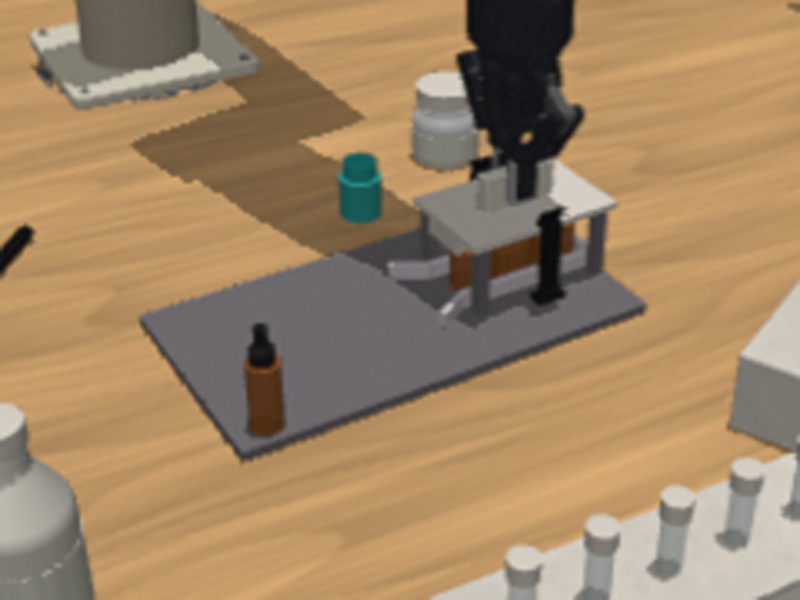

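The cover sits level on the posts, with its plate spanning (415,200) to (615,200). The far catch at (550,215) is hooked over its edge, and the row stands underneath.

```bash
python3 -c "
from pr import *
print(fz(10)); print(ctrl.hand_in())"
```

```text
10.071745261427228
the job is handed in; nothing more can be done
None
```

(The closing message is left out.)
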